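Jack up the engraving machine and hold it

TASK

The engraving machine needs a new front foot: slide the rack jack over until its round saddle is centred under the lift pad of the machine's jacking lug, then pump the handle until both front feet hang at least 6 mm clear of the board. The jack has no lock and carries the machine only while its handle is down, so finish holding the handle down at the bottom of its stroke. Do not shove the machine along the board or lift it by hand, and leave the jar, the big medallion and the spare foot where they are.

Things in the scene. Friction and masses are not known exactly. Their poses are not given: they have to be found in the camera images.
- machine: Engraving machine, 4.5 kg (25 % more or less), loose: frame 200 (x) by 244 (y) mm, bed top at 130, gantry at the rear up to 310, four round feet 33 mm across, the front ones 50 mm behind the origin and 85 mm to either side. Origin: on the board straight under the lift pad, 130 mm in front of the frame's middle; x points from its front (lug side, facing the robot) to its rear, z up.
- lift_pad (a point): Centre of the underside of the lift pad, a steel disc 32 mm across under the dark jacking lug, 94 mm above the board at the start. The lug is a plate 50 mm wide, top at 110 mm, mid-front of the machine, with a raised round eye on top exactly above the pad; it ends 24 mm in front of the pad's centre; the frame's front is 30 mm behind that centre. Raising the pad 7.5 mm lifts the front feet 5.8 mm.
- jack: Rack jack, 0.94 kg in all, loose on four nylon glides (friction 0.3). Dark base plate 150 by 66 mm, underside 6 mm up; two cheeks up to 60 mm, 44 mm across. Origin: on the board under the saddle's axis. x points away from the handle, the way the jack is pushed in; the base runs from 120 mm behind the origin to 30 mm ahead of it. The handle runs back along -x.
- saddle (a point): Centre of the top face of the saddle, the round steel plate (39 mm across) on top of the toothed ram; straight above the jack's origin, 70 to 80 mm above the board at the start.
- ram (a joint): Height of the ram in m: 0 with the saddle's top 70 mm above the board, at most 0.05; 0 to 0.010 at the start. It moves by pumping only. Friction holds the bare ram up; under the machine's weight only the handle's pawl carries it and it sinks as the handle rises.
- handle_pivot (a point): Pivot of the pump handle, on the jack's centre plane 47 mm behind the saddle's axis and 48 mm above the board.
- handle_grip (a point): Centre of the ribbed rubber grip of the pump handle: 78 mm long along the handle, 18 mm wide, 22 mm high, 127 mm from the pivot; 114 mm above the board with the handle up, 29 mm with it down.
- handle_arm (a joint): Pump handle in rad: 0 at its upper stop (0.55 rad above level), 0.7 at the lower stop (0.15 rad below level); the grip goes round the pivot in the jack's x-z plane. A spring brings it up (2 to 3 N at the grip). A full downstroke raises the ram 15 to 20 mm by 5 mm teeth; the first never lifts enough, two or three do. Under load the grip takes 5 to 10 N.
- spare_foot: Spare levelling foot standing on its rubber pad, 33 mm across, 62 mm high, on the table right of the board. Origin under its middle.
- wax_jar: White open jar, 52 mm across, 58 mm high, right of the board. Origin under its middle.
- board: Plywood work board, fixed, 10 mm thick, on which machine and jack stand: its top is at z = 0.010 and the heights of machine and jack here are counted from it. It covers the table between x = 0.36 and 0.895 m, y = -0.40 and 0.045 m, and on to y = 0.31 m where x is below 0.74 m. Origin: on the table at x = 0.5 m, y = 0.
- medallion_big: Big bronze medallion lying flat on the table, 115 mm across, 16 mm high, left of the board. Origin under its middle.

How it is judged:
By the outcome, as a careful person would: the job done as asked, in the order asked, and still so for the second after the job is handed in, while the arm keeps its last pose, push and grip.
It also fails if it takes over 61 s, if anything falls off the work surface, if the arm or the gripper's body presses on something with over 40 N, if the wrist force passes 120 N, or if a joint passes its speed limit or range.

ROBOT

A 6-joint arm with a two-finger parallel gripper is mounted at the origin on a cart in front of the work surface, level with it; the furniture and walls round the work are solid. World frame = base frame: x ahead of the robot, y to its left, z up, the work surface at z = 0. Lengths are in mm, angles in rad, forces in N, time in s.
With the tool pointing down it reaches from about 300 to 775 mm from the base axis. Payload 14.6 kg.
Tool frame: the origin (TCP) lies at the very end of the fingers, on their centre line; the grasp point (between the pads) lies 19 mm behind it; z points along the fingers, y is the line along which they close (so a half turn about z gives the same grasp; the last joint's range is limited). The gripper opens to 94 mm and grips with 3 to 60 N. Pads are 16 mm wide; open, the fingers measure 119 mm over their backs; the gripper's body (75 mm by 177 mm) begins 78 mm behind the grasp point.
Start: joints at [-1.365, 0.3, 1.521, -0, 1.321, -0.067], TCP at [148.179, -529.653, 205.446] pointing down, gripper open.
Joint ranges: [-3.03, 3.03], [-0.79, 2.21], [0.23, 2.52], [-1.04, 4.18], [0, 3.07], [-2.55, 2.55]. Speed limits (rad/s): [2.22, 2.22, 2.57, 3.14, 3.14, 3.14].

INTERFACE

Orientations are given as [roll, pitch, yaw] about the fixed x, y, z axes, in that order (R = Rz(yaw) Ry(pitch) Rx(roll)).
In Python, from cell import manip, optics gives the robot as it stands.
- The arm moves only by the shell command python3 -m crank 'ROWS' [FORCE]. ROWS is JSON, a list of rows, each a list of 7 numbers: the opening in per cent of the stroke, from 0 (shut) to 100 (fully open), then the shift along the tool's x, y, z in mm, then the turn, a rotation vector about the tool's x, y, z in rad. A call has 1 to 10 rows; each row is the pose to reach, as a shift and turn from the pose commanded when the call began, along the tool's axes at that moment; what a row does not reach only later rows make up. A row lasts 1/10 s, in which the tool goes at most 50 mm and 8.59 degrees, less where a joint would pass 70% of its speed; a pose out of reach is approached as far as the arm can. A call with a gripper value outside its range is refused whole. The fingers move at their own pace and stop on an object; FORCE is the grip in N (left out, the last holds). Time passes only in rows, so rows that repeat a pose let the fingers close. It gives the time, the measured TCP pose, the force, the opening and the grip force at its end, in the units of the state.
- manip.read_state(): the state, without advancing time (a new reading comes with each control period).
- optics.camera(name): name is "side" or "top" or "wrist"; returns (picture, depth): 400x640x3 uint8, red, green, blue; 400x640 float32, mm along the optical axis (not along the pixel's ray), 0 where there is no reading.
- optics.calibration(name): a dict with "camera_matrix" (3x3 intrinsics, pixels), "R" (3x3) and "t" (3): a world point X has camera coordinates R X + t. Camera axes: x right, y down, z forward; pixel columns grow to the right and rows downward; lengths in mm; the calibration is good to about 2 mm. A picture is of the moment at which its call begins: read the wrist's pose just before it. calibration takes no time and is no camera call; for the wrist camera it gives the pose at the moment of the call.
- manip.sign_off(): hands the job in; it is judged then, once.
The state is a dict: "clock": time; "joints": joint angles; "qd": joint speeds; "effort": joint torques, N m; "eef_pos": TCP position; "eef_rot": TCP orientation; "wrist_force": force on the tool from outside, world axes, zero at the start; "moment": the same for the moment, N m; "finger_gap": finger opening in mm; "finger_force": force on a finger pad.
Only numpy, scipy, OpenCV 4.12 (cv2) and the standard library are available. Lean on these libraries where they do the work, as an engineer would, in place of code of your own. Each camera call takes 0.05 s, during which the arm holds its last target. There are 200 camera calls.

## Working session

There is one attempt and no reset: what is moved stays moved. The work goes in short steps, Python scripts to look and compute and a shell command to move; the robot and the scene stay as the last step left them, time stands still between calls to the robot, and variables do not carry over. Pictures are saved under pics/ and viewed, at most 10 in all, crops included, and the job is handed in when it is done.

```bash
ls; mkdir -p pics; python3 - <<'E'
from cell import manip, optics
import cv2,numpy as np
s=manip.read_state(); print(s)
for n in ["side","top"]:
    p,d=optics.camera(n); cv2.imwrite(f"pics/{n}0.png",p[:,:,::-1]); np.savez(f"{n}0.npz",p=p,d=d,**optics.calibration(n)); c=optics.calibration(n); print(n,c['camera_matrix'].tolist(),(-c['R'].T@c['t']).round(), c['R'].round(2).tolist())
E
```

```text
pics
{'clock': 0.0, 'joints': array([-1.36460414e+00,  3.00469232e-01,  1.52155933e+00,  5.63814813e-06,
        1.32066583e+00, -6.66444046e-02]), 'qd': array([ 1.80486307e-04, -1.66646484e-03, -7.87673847e-04,  2.37100479e-04,
       -3.16689307e-05,  1.77964866e-03]), 'effort': array([-6.99309003e-04, -5.31808627e+01, -3.52737665e+01,  7.08849868e-02,
        2.43802113e-02, -4.85009537e-05]), 'eef_pos': array([ 148.13017876, -529.42268262,  204.89654737]), 'eef_rot': array([-3.14049373e+00, -7.88189549e-05,  2.72835145e-01]), 'wrist_force': array([0.83680872, 0.51972105, 0.01466156]), 'moment': array([-0.00325965, -0.00078803,  0.01878985]), 'finger_force': 0.0, 'finger_gap': 93.87009345129547}
side [[374.9553049435799, 0.0, 317.4679700586987], [0.0, 374.9553049435799, 202.7322367924561], [0.0, 0.0, 1.0]] [ 468. -986.  621.] [[1.0, -0.07, 0.0], [-0.03, -0.49, -0.87], [0.06, 0.87, -0.49]]
top [[437.6067603609576, 0.0, 326.6143012300175], [0.0, 437.6067603609576, 197.4473045275719], [0.0, 0.0, 1.0]] [ 427.  -37. 1406.] [[-0.01, -1.0, -0.01], [-0.99, 0.01, -0.1], [0.1, 0.01, -0.99]]
```

View pics/top0.png

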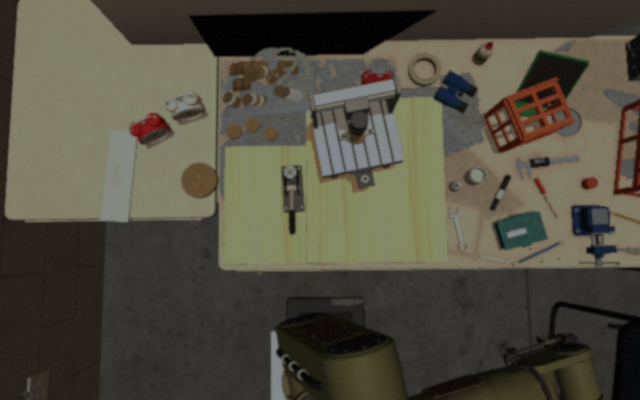

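View pics/side0.png

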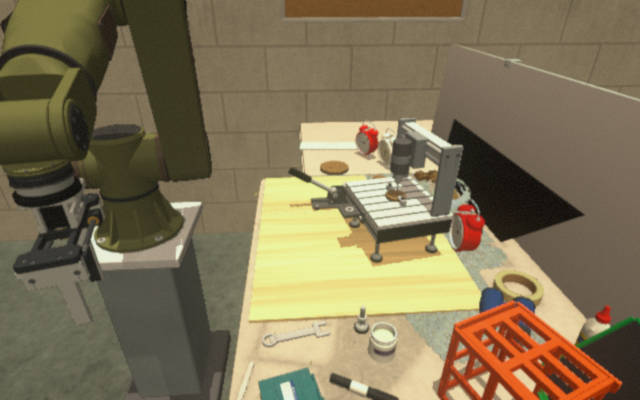

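The top view shows the jack's saddle near (291,173) with its handle running down to (292,230), and the machine's lug eye near (366,179), turned slightly. The side view shows the jack at about (330,205), beyond the machine.

```bash
cat > h.py <<'E'
import numpy as np
def load(n): return dict(np.load(n))
def cast(c,uv,z):
    K,R,t=c['camera_matrix'],c['R'],c['t']
    o=-R.T@t; r=R.T@np.linalg.solve(K,np.array([uv[0],uv[1],1.]))
    return o+r*(z-o[2])/r[2]
def back(c,u,v):
    K,R,t=c['camera_matrix'],c['R'],c['t']; d=c['d'][int(round(v)),int(round(u))]
    return R.T@(d*np.linalg.solve(K,np.array([u,v,1.]))-t)
E
python3 - <<'E'
from h import *; import cv2
c=load('top0.npz'); p=c['p'][:,:,::-1]
im=p[140:240,265:405]; im=cv2.convertScaleAbs(im,alpha=1.5)
cv2.imwrite('pics/crop0.png',cv2.resize(im,None,fx=5.7,fy=5.7,interpolation=cv2.INTER_CUBIC))
for uv in [(291,173),(366,179),(292,225),(292,190)]: print(uv,back(c,*uv).round(1))
E
```

```text
(291, 173) [638.2  87.3  78.1]
(366, 179) [ 610.6 -139.2  119.1]
(292, 225) [476.   78.6 146.1]
(292, 190) [586.   84.7  74.7]
```

View pics/crop0.png

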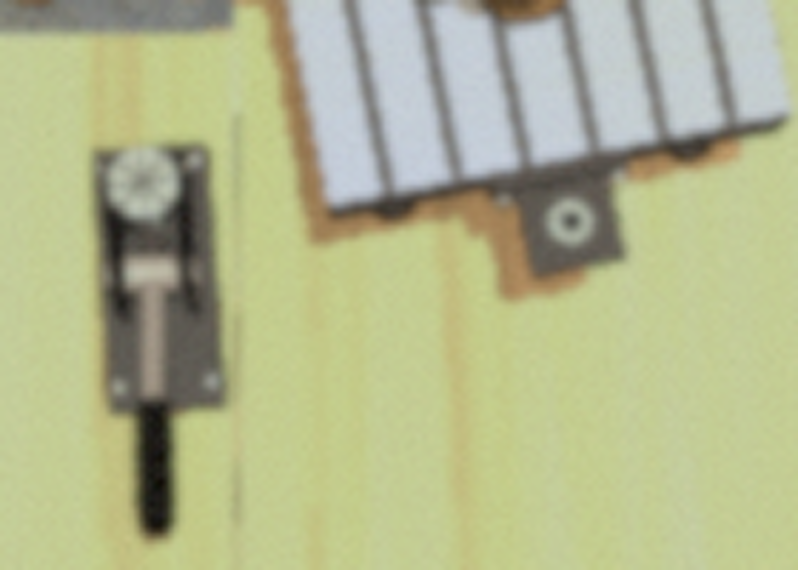

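The crop puts the saddle at (143,184), the grip end at (155,535) and the eye at (571,221). The base's left edge runs (96,150)–(113,410) and the machine's front edge (330,213)–(788,123).

```bash
python3 - <<'E'
from h import *; from cell import optics,manip
c=load('top0.npz')
f=lambda u,v:((u+.5)/5.7-.5+265,(v+.5)/5.7-.5+140)
P=lambda u,v,z:cast(c,f(u,v),z)
for n,a in dict(saddle=(143,184,85),eye=(571,221,122),gripend=(155,530,140),bl0=(96,150,22),bl1=(113,410,22),br0=(207,147,22),br1=(224,403,22),fl=(330,213,140),fr=(788,123,140),pl=(519,190,120),lugL=(540,275,120),lugR=(623,257,120)).items(): print(n,P(*a).round(1))
y=lambda a,b:np.arctan2(*(P(*a)-P(*b))[[1,0]])
print('jack yaw',y((96,150,22),(113,410,22)),y((207,147,22),(224,403,22)),y((143,184,85),(154,480,130)))
print('mach yaw',y((788,123,140),(330,213,140))+np.pi/2)
# saddle height from depth, eye
print([back(c,*f(a,b)).round(1) for a,b in [(143,184),(125,184),(160,184),(571,205),(587,221),(560,255),(155,450)]])
w=optics.calibration('wrist'); s=manip.read_state(); print('cam rel tcp',(-w['R'].T@w['t']-s['eef_pos']).round(1),w['R'].round(2).tolist(),w['camera_matrix'][0])
E
```

```text
saddle [640.7  90.7  85. ]
eye [ 612.2 -135.3  122. ]
gripend [454.4  79.9 140. ]
bl0 [670.6 123.2  22. ]
bl1 [523.9 113.9  22. ]
br0 [671.4  60.7  22. ]
br1 [527.  52.  22.]
fl [615.4 -10.6 140. ]
fr [ 658.9 -246.3  140. ]
pl [ 629.1 -108.8  120. ]
lugL [ 584.4 -118.8  120. ]
lugR [ 593.2 -162.1  120. ]
jack yaw 0.06310636280888332 0.05960719686100183 0.0589418375796063
mach yaw 0.18223102727989482
[array([640.8,  90.7,  84.4]), array([641.2, 100.6,  82.5]), array([641.3,  81.9,  80.7]), array([ 620.2, -135.3,  124.6]), array([ 612. , -143.6,  122.6]), array([ 594.5, -129.3,  121.8]), array([495. ,  79.7, 140. ])]
cam rel tcp [ 78.6  22.  180.2] [[0.27, -0.96, -0.0], [-0.93, -0.26, 0.28], [-0.27, -0.07, -0.96]] [295.2439442    0.         320.57975651]
```

```bash
python3 -m crank '[[100,30,-24,0,0,0,0.01],[100,74,-59,0,0,0,0.03],[100,111,-89,0,0,0,0.04],[100,148,-119,0,0,0,0.05],[100,185,-148,0,0,0,0.07],[100,222,-178,0,0,0,0.08],[100,259,-208,0,0,0,0.09],[100,296,-237,0,0,0,0.11],[100,333,-267,0,0,0,0.12],[100,370,-297,0,0,0,0.13]]' 30
```

```text
clock: 1.1
eef_pos: [425.2, -142.1, 205.4]
eef_rot: [3.142, -0.0, 0.142]
wrist_force: [0.1, -0.5, 0.2]
finger_gap: 94.1
finger_force: 0.0
```

```bash
python3 - <<'E'
from cell import optics; import cv2,numpy as np
c=optics.calibration('wrist'); p,d=optics.camera('wrist'); np.savez('w1.npz',p=p,d=d,**c); cv2.imwrite('pics/w1.png',p[:,:,::-1])
E
python3 -m crank '[[100,33,-34,0,0,0,0.02],[100,66,-68,0,0,0,0.03],[100,99,-102,0,0,0,0.04],[100,132,-136,0,0,0,0.06],[100,165,-170,0,0,0,0.07],[100,196,-204,0,0,0,0.08],[100,196,-204,0,0,0,0.082],[100,196,-204,0,0,0,0.082]]'
python3 - <<'E'
from cell import optics; import cv2,numpy as np
c=optics.calibration('wrist'); p,d=optics.camera('wrist'); np.savez('w2.npz',p=p,d=d,**c); cv2.imwrite('pics/w12.png',np.vstack([cv2.resize(q,None,fx=.7,fy=.7,interpolation=cv2.INTER_AREA) for q in (np.load('w1.npz')['p'],p)])[:,:,::-1])
E
```

```text
clock: 1.95
eef_pos: [589.2, 86.3, 204.6]
eef_rot: [3.141, 0.002, 0.062]
wrist_force: [-0.4, -0.8, -0.3]
finger_gap: 93.8
finger_force: 0.0
```

View pics/w12.png

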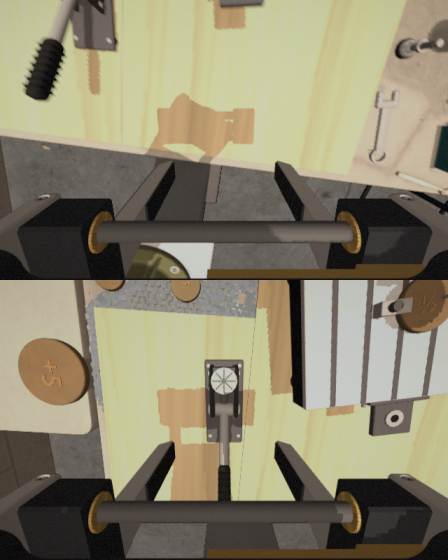

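The lower wrist view holds both features: the saddle at about (320,143) in full-resolution pixels and the eye at about (563,197). I'll refine both.

```bash
python3 - <<'E'
from h import *; import cv2
c=load('w2.npz'); g=cv2.cvtColor(c['p'],cv2.COLOR_RGB2GRAY)
def comp(seed,r,th):
    x,y=seed; sub=g[y-r:y+r,x-r:x+r]; m=(cv2.GaussianBlur(sub,(3,3),0)>th).astype(np.uint8)
    cs,_=cv2.findContours(m,cv2.RETR_EXTERNAL,cv2.CHAIN_APPROX_NONE)
    cs=[k for k in cs if len(k)>15]
    for k in cs:
        e=cv2.minEnclosingCircle(k); print('  ',np.round(np.array(e[0])+[x-r,y-r],1),round(e[1],1),cv2.contourArea(k), np.round(np.array(cv2.fitEllipse(k)[0])+[x-r,y-r],1))
print('sad');comp((320,143),28,150);print('eye');comp((563,197),18,130)
for uv,z in [((320,143),85),((563,197),122)]: print(cast(c,uv,z).round(1),back(c,uv[0]+6,uv[1]).round(1))
v=np.vstack([cv2.resize(g[100:320,270:400],None,fx=2.7,fy=2.7)])
v2=cv2.resize(g[140:240,420:640],None,fx=2.2,fy=2.2)
o=np.zeros((600,800),np.uint8); o[:594,:351]=v; o[:220,380:380+220*2-0][:, :]=0
hh,ww=v2.shape; o[:hh,360:360+min(ww,440)]=v2[:,:440]
cv2.imwrite('pics/z.png',o)
E
```

```text
sad
   [319.5 143.5] 19.0 1033.0 [319.5 143.3]
eye
   [563.7 197.3] 13.5 441.5 [563.7 197.4]
[643.2  90.5  85. ] [643.3  84.5  82.3]
[ 611.6 -136.3  122. ] [ 611.9 -142.1  121.8]
```

View pics/z.png

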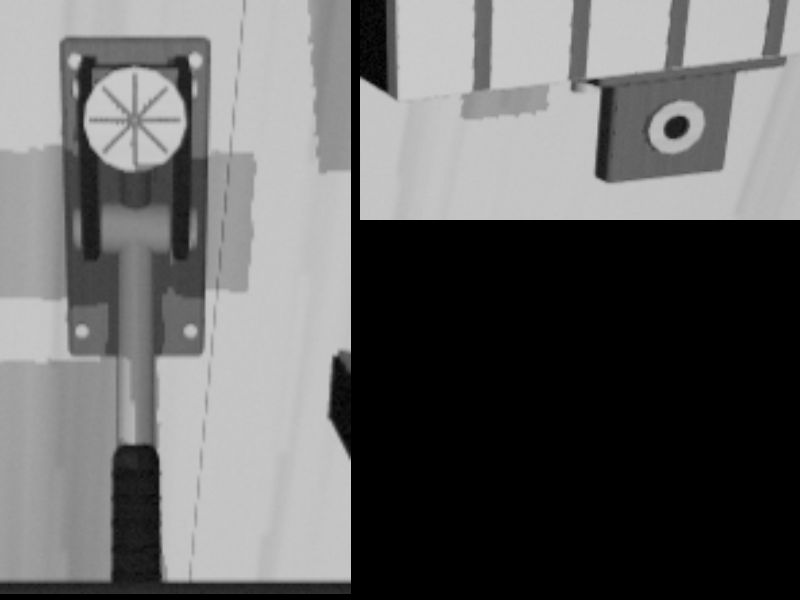

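```bash
python3 -m crank '[[100,5,0,30,0,0,0],[100,5,0,70,0,0,0],[100,5,0,105,0,0,0],[100,5,0,130,0,0,0],[100,5,0,145,0,0,0],[100,5,0,156,0,0,0],[100,5,0,162,0,0,0],[100,5,0,162,0,0,0],[100,5,0,162,0,0,0]]'
python3 - <<'E'
from cell import optics,manip; print(manip.read_state()['eef_pos'])
import cv2,numpy as np
p,d=optics.camera('wrist'); q,_=optics.camera('side'); cv2.imwrite('pics/g1.png',np.hstack([p[:, 130:510],cv2.resize(q[130:270,220:420],(400,280))[:, :] if 0 else cv2.copyMakeBorder(cv2.resize(q[130:270,220:420],(400,280)),0,120,0,0,0)])[:,:,::-1])
E
```

```text
clock: 2.9
eef_pos: [594.9, 86.2, 44.4]
eef_rot: [-3.142, -0.001, 0.061]
wrist_force: [-0.1, 0.0, 0.2]
finger_gap: 94.1
finger_force: 0.0
[594.9133328   86.15655849  44.42782644]
```

View pics/g1.png

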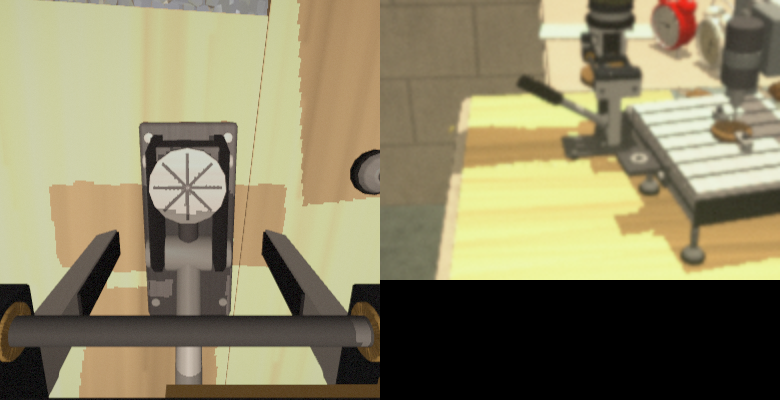

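The wrist view shows the finger tips at (119,240) and (263,240) flanking the pivot, with the jack centred between them at x≈189. I'll close now.

```bash
python3 -m crank '[[40,0,0,0,0,0,0],[40,0,0,0,0,0,0],[30,0,0,0,0,0,0],[30,0,0,0,0,0,0],[30,0,0,0,0,0,0],[30,0,0,0,0,0,0],[30,0,0,0,0,0,0],[30,0,0,0,0,0,0]]' 30
```

```text
clock: 3.8
eef_pos: [594.4, 86.3, 43.5]
eef_rot: [-3.141, -0.0, 0.061]
wrist_force: [-0.7, 2.1, 1.3]
finger_gap: 43.7
finger_force: 30.0
```

```bash
python3 -m crank '[[30,-4,0,0,0,0,0],[30,-12,0,0,0,0,0],[30,-24,0,0,0,0,0],[30,-38,0,0,0,0,0],[30,-52,0,0,0,0,0],[30,-66,0,0,0,0,0],[30,-80,0,0,0,0,0],[30,-91,0,0,0,0,0],[30,-98,0,0,0,0,0],[30,-100,0,0,0,0,0]]' 40
```

```text
clock: 4.8
eef_pos: [493.9, 80.0, 43.5]
eef_rot: [3.142, 0.0, 0.061]
wrist_force: [2.6, 0.2, -2.6]
finger_gap: 44.0
finger_force: 40.0
```

```bash
python3 -m crank '[[30,-2,6,0,0,0,-0.01],[30,-6,20,0,0,0,-0.02],[30,-11,40,0,0,0,-0.03],[30,-16,60,0,0,0,-0.04],[30,-21,80,0,0,0,-0.05],[30,-26,100,0,0,0,-0.06],[30,-31,120,0,0,0,-0.07],[30,-35,138,0,0,0,-0.08],[30,-38,150,0,0,0,-0.09],[30,-40,156,0,0,0,-0.09]]'
```

```text
clock: 5.8
eef_pos: [464.1, -78.9, 43.4]
eef_rot: [-3.141, 0.0, 0.15]
wrist_force: [2.0, 4.7, 0.3]
finger_gap: 43.7
finger_force: 40.0
```

```bash
python3 -m crank '[[30,-2,5,0,0,0,-0.01],[30,-6,16,0,0,0,-0.01],[30,-11,31,0,0,0,-0.02],[30,-16,47,0,0,0,-0.03],[30,-21,62,0,0,0,-0.03],[30,-26,74,0,0,0,-0.035],[30,-28,81,0,0,0,-0.035],[30,-29,84,0,0,0,-0.035],[30,-29,84,0,0,0,-0.035]]'
python3 - <<'E'
from h import *; from cell import optics,manip; import cv2
s=manip.read_state();print(s['eef_pos'])
for n in ('wrist','top'):
    c=optics.calibration(n); p,d=optics.camera(n); np.savez(n+'3.npz',p=p,d=d,**c)
    if n=='wrist': cv2.imwrite('pics/w3.png',p[:,:,::-1])
E
```

```text
clock: 6.7
eef_pos: [448.1, -165.9, 43.5]
eef_rot: [3.141, 0.0, 0.186]
wrist_force: [-1.7, -3.7, -0.3]
finger_gap: 43.5
finger_force: 40.0
[ 448.06746029 -165.93883485   43.4526884 ]
```

View pics/w3.png

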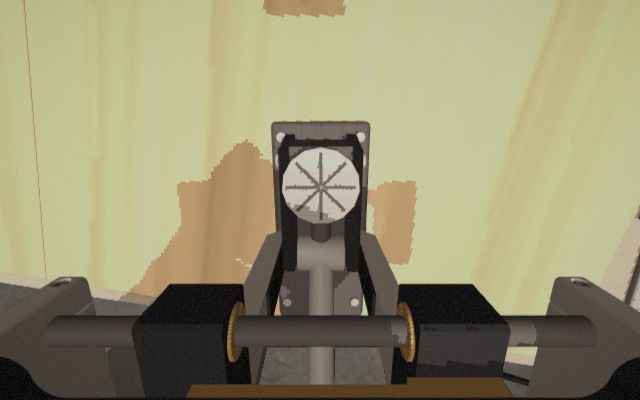

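The saddle sits at (321,186) in the wrist view and the jack is square to the gripper. I'll advance partway, then measure the eye with the same camera.

```bash
python3 -m crank '[[30,3,0,0,0,0,0],[30,9,0,0,0,0,0],[30,18,0,0,0,0,0],[30,28,0,0,0,0,0],[30,37,0,0,0,0,0],[30,45,0,0,0,0,0],[30,51,0,0,0,0,0],[30,54,0,0,0,0,0],[30,55,0,0,0,0,0],[30,55,0,0,0,0,0]]'
python3 - <<'E'
from h import *; from cell import optics,manip; import cv2
def Rt(s):
    y=s['eef_rot'][2]; return np.array([np.cos(y),np.sin(y)]),np.array([np.sin(y),-np.cos(y)])
s=manip.read_state(); c=optics.calibration('wrist'); p,d=optics.camera('wrist'); np.savez('w4.npz',p=p,d=d,**c); c=load('w4.npz')
cv2.imwrite('pics/w4.png',p[:,:,::-1]); X,Y=Rt(s); t=s['eef_pos'][:2]
c3=load('wrist3.npz')
print('saddle rel tcp now depth', back(c3,321+7,190)[2])
S=cast(c3,(321.,186),82.5)[:2]-[448.07,-165.94]; print('S tool',S@X,S@Y)
g=cv2.cvtColor(p,cv2.COLOR_RGB2GRAY)
for k in cv2.findContours((cv2.GaussianBlur(g,(3,3),0)>140).astype(np.uint8),cv2.RETR_LIST,cv2.CHAIN_APPROX_NONE)[0]:
    a=cv2.contourArea(k)
    if 40<a<5000:
        (u,v),r=cv2.minEnclosingCircle(k)
        if a>.75*np.pi*r*r:
            q=back(c,u,v); w=cast(c,(u,v),123)[:2]-t
            print(round(u),round(v),round(r),a,q.round(),'z123 tool',w@X,w@Y)
E
```

```text
clock: 7.8
eef_pos: [502.2, -154.9, 43.4]
eef_rot: [-3.141, -0.0, 0.186]
wrist_force: [-1.1, 1.3, 2.4]
finger_gap: 44.1
finger_force: 40.0
saddle rel tcp now depth 82.04788181871625
S tool 47.93008013590296 -0.02234395285592683
```

View pics/w4.png

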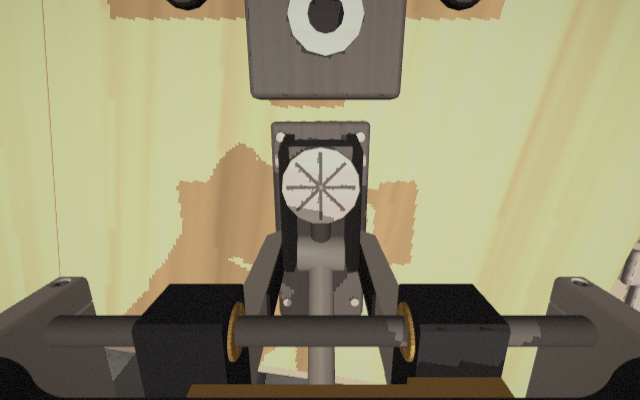

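The eye is at about (325.5,16), the lug's front edge at (326,95) and the saddle at (321,186). The lug edges are parallel to the jack.

```bash
python3 - <<'E'
from h import *
c=load('w4.npz'); X=np.array([np.cos(.186),np.sin(.186)]); Y=np.array([X[1],-X[0]]); t=np.array([502.2,-154.9])
for n,u,v,z in [('eye16',325.5,16,122),('hole13',326,13,122),('eyebot',325.5,56,122),('front',326,94,120),('lugL',249,60,120),('lugR',404,60,120),('saddle',321,186,82),('baseFrontL',272,124,22),('footL',186,5,15),('footR',459,5,15)]:
    w=cast(c,(u,v),z)[:2]-t; print(n,(w@X).round(1),(w@Y).round(1),'depth z',back(c,u,v)[2].round(1))
print(back(c,300,18)[2],back(c,350,18)[2],back(c,260,60)[2])
E
```

```text
eye16 110.4 1.3 depth z 122.6
hole13 111.2 1.5 depth z 122.1
eyebot 99.3 1.4 depth z 121.7
front 88.2 1.6 depth z 120.2
lugL 98.5 -23.2 depth z 121.3
lugR 98.5 26.6 depth z 11.1
saddle 47.9 0.0 depth z 83.1
baseFrontL 75.7 -32.3 depth z 23.2
footL 146.7 -83.4 depth z 18.5
footR 146.7 85.2 depth z 17.6
122.28517910438174 122.78294066220954 120.64429955972898
```

```bash
python3 -m crank '[[30,3,0.5,0,0,0,0],[30,10,1,0,0,0,0],[30,20,1.5,0,0,0,0],[30,31,1.5,0,0,0,0],[30,41,1.5,0,0,0,0],[30,50,1.5,0,0,0,0],[30,57,1.5,0,0,0,0],[30,62,1.5,0,0,0,0],[30,63.5,1.5,0,0,0,0],[30,63.5,1.5,0,0,0,0]]'
python3 - <<'E'
from h import *; from cell import optics,manip; import cv2
s=manip.read_state(); print(s['eef_pos'],s['wrist_force']); c=optics.calibration('wrist'); p,d=optics.camera('wrist'); np.savez('w5.npz',p=p,d=d,**c); c=load('w5.npz')
g=cv2.cvtColor(p,cv2.COLOR_RGB2GRAY); y=s['eef_rot'][2]; X=np.array([np.cos(y),np.sin(y)]); Y=np.array([X[1],-X[0]])
m=(cv2.GaussianBlur(g,(3,3),0)>140).astype(np.uint8)[60:320,220:430]
for k in cv2.findContours(m,cv2.RETR_LIST,cv2.CHAIN_APPROX_NONE)[0]:
    a=cv2.contourArea(k)
    if 200<a<15000:
        (u,v),r=cv2.minEnclosingCircle(k); u+=220; v+=60; w=cast(c,(u,v),122)[:2]-s['eef_pos'][:2]; print(u,v,r,a,(w@X).round(1),(w@Y).round(1),back(c,u,v))
cv2.imwrite('pics/w5.png',p[:,:,::-1])
E
```

```text
clock: 8.85
eef_pos: [565.1, -145.0, 43.5]
eef_rot: [3.141, -0.001, 0.186]
wrist_force: [1.0, -0.3, 1.0]
finger_gap: 43.8
finger_force: 40.0
[ 565.13474344 -145.01916518   43.46164464] [ 0.98795823 -0.2818691   0.97077782]
319.33333587646484 214.0 15.951416969299316 717.5 46.8 -0.7 [ 610.83631172 -135.7416194   121.40112394]
319.39141845703125 213.57968139648438 31.70120620727539 2905.0 47.0 -0.7 [ 610.98534741 -135.73515529  121.35857981]
232.5 218.5 64.71871948242188 3840.5 45.1 -32.4 [558.01873287 -77.75656307  11.09120024]
413.5 218.0 66.82262420654297 5195.5 45.3 33.7 [ 584.117801   -213.21268608   11.57280403]
340.6949157714844 95.0 94.98845672607422 10072.5 87.7 6.3 [ 651.05534007 -134.01096222  141.44538738]
230.5 95.0 36.54117202758789 1311.5 87.6 -29.5 [ 645.68535255 -105.76248536  142.22727344]
```

View pics/w5.png

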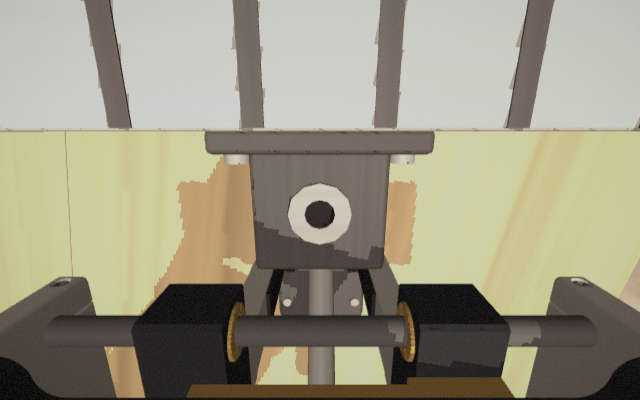

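The eye and saddle agree to about 1 mm. I'll trim that, release the jack, and rise.

```bash
python3 -m crank '[[30,-0.5,-0.3,0,0,0,0],[30,-1,-0.6,0,0,0,0],[30,-1,-0.6,0,0,0,0],[80,-1,-0.6,0,0,0,0],[80,-1,-0.6,0,0,0,0],[80,-1,-0.6,0,0,0,0],[80,-1,-0.6,0,0,0,0],[80,-1,-0.6,0,0,0,0]]'
```

```text
clock: 9.7
eef_pos: [563.7, -144.6, 43.4]
eef_rot: [-3.141, 0.0, 0.186]
wrist_force: [0.6, 0.2, -0.7]
finger_gap: 75.0
finger_force: 0.0
```

```bash
python3 -m crank '[[80,-1,0,-10,0,0,0],[80,-2,0,-35,0,0,0],[80,-4,0,-70,0,0,0],[80,-15,0,-110,0,0,0],[50,-35,0,-140,0,0,0],[20,-60,0,-150,0,0,0],[0,-85,0,-150,0,0,0],[0,-95,0,-145,0,0,0],[0,-97,0,-140,0,0,0],[0,-97,0,-140,0,0,0]]'
python3 - <<'E'
from h import *; from cell import optics,manip; import cv2
s=manip.read_state(); print(s['eef_pos'],s['wrist_force']); 
for n in ('wrist','top'):
    c=optics.calibration(n); p,d=optics.camera(n); np.savez(n+'6.npz',p=p,d=d,**c)
    q=p if n=='wrist' else p[150:250,310:420]
    cv2.imwrite(f'pics/{n}6.png',q[:,:,::-1])
a=cv2.imread('pics/wrist6.png'); b=cv2.resize(cv2.imread('pics/top6.png'),(440,400),interpolation=cv2.INTER_CUBIC)
cv2.imwrite('pics/c6.png',np.hstack([a[:,140:500],b]))
E
```

```text
clock: 10.7
eef_pos: [468.5, -162.4, 182.6]
eef_rot: [-3.141, 0.001, 0.186]
wrist_force: [-0.3, -0.4, -0.5]
finger_gap: 30.6
finger_force: 0.0
[ 468.47584444 -162.41852309  182.62489111] [-0.31073048 -0.42443549 -0.51918752]
```

View pics/c6.png

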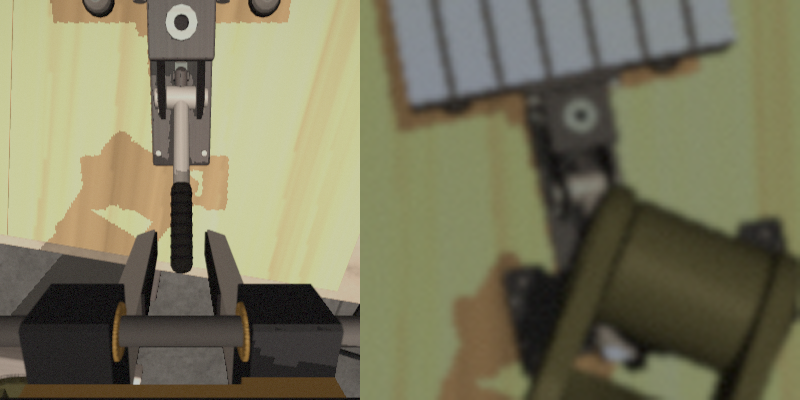

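The wrist view shows the grip running (182,183)–(182,270), centred between the fingers. I'll shut the fingers, come down on the grip, and make the first stroke.

```bash
python3 -m crank '[[0,0,0,0,0,0,0],[0,0,0,0,0,0,0],[0,0,0,10,0,0,0],[0,0,0,25,0,0,0],[0,0,0,36,0,0,0],[0,0,0,42,0,0,0],[0,0,0,42,0,0,0]]'
```

```text
clock: 11.5
eef_pos: [468.1, -162.4, 140.6]
eef_rot: [-3.141, 0.001, 0.186]
wrist_force: [-0.2, 0.1, 0.1]
finger_gap: 0.3
finger_force: 0.0
```

```bash
python3 -m crank '[[0,-2,0,10,0,0,0],[0,-7,0,22,0,0,0],[0,-12,0,34,0,0,0],[0,-17,0,46,0,0,0],[0,-21,0,59,0,0,0],[0,-24,0,71,0,0,0],[0,-26,0,80,0,0,0],[0,-27,0,86,0,0,0],[0,-27,0,88,0,0,0],[0,-27,0,88,0,0,0]]'
```

```text
clock: 12.5
eef_pos: [441.8, -167.5, 53.3]
eef_rot: [-3.141, 0.001, 0.186]
wrist_force: [-0.3, -0.3, 4.2]
finger_gap: 0.6
finger_force: 1.7
```

```bash
python3 -m crank '[[0,0,0,1,0,0,0],[0,0,0,2,0,0,0],[0,0,0,3,0,0,0],[0,0,0,3,0,0,0]]'
python3 - <<'E'
from h import *; from cell import optics,manip; import cv2
s=manip.read_state(); print(s['eef_pos'],s['wrist_force'])
c=optics.calibration('wrist'); p,d=optics.camera('wrist'); np.savez('w7.npz',p=p,d=d,**c)
q,_=optics.camera('side'); q=cv2.resize(q[150:270,270:470],(400,240),interpolation=cv2.INTER_CUBIC)
cv2.imwrite('pics/c7.png',np.hstack([p[:,120:520],cv2.copyMakeBorder(q,0,160,0,0,0)])[:,:,::-1])
E
```

```text
clock: 12.9
eef_pos: [442.0, -167.6, 50.6]
eef_rot: [3.141, -0.0, 0.186]
wrist_force: [-1.8, 1.1, 6.2]
finger_gap: 0.2
finger_force: 3.5
[ 441.96691764 -167.57409556   50.63743874] [-1.77701071  1.13342492  6.1570735 ]
```

View pics/c7.png

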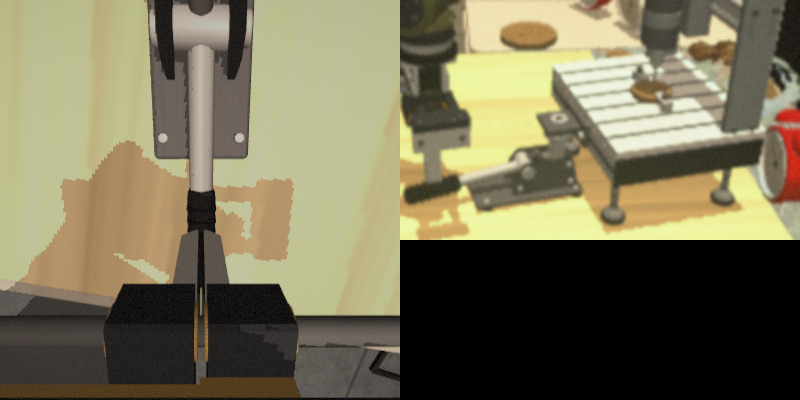

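I've now gone one past the ten-picture limit, so I'll work from numbers alone. I'll check that the handle is on its lower stop.

```bash
python3 -m crank '[[0,0,0,1,0,0,0],[0,0,0,2,0,0,0],[0,0,0,2,0,0,0]]'
```

```text
clock: 13.3
eef_pos: [441.7, -167.7, 48.9]
eef_rot: [3.141, 0.001, 0.186]
wrist_force: [-5.7, -0.7, 12.5]
finger_gap: 0.4
finger_force: 7.2
```

```bash
python3 -m crank '[[0,0,0,-4,0,0,0],[0,1,0,-14,0,0,0],[0,4,0,-28,0,0,0],[0,8,0,-42,0,0,0],[0,13,0,-56,0,0,0],[0,18,0,-70,0,0,0],[0,23,0,-84,0,0,0],[0,27,0,-98,0,0,0],[0,27,0,-120,0,0,0],[0,27,0,-135,0,0,0]]'
python3 - <<'E'
from h import *; from cell import optics,manip; import cv2
s=manip.read_state(); print(s['eef_pos'],s['wrist_force'])
c=optics.calibration('wrist'); p,d=optics.camera('wrist'); np.savez('w8.npz',p=p,d=d,**c)
X=np.array([np.cos(.186),np.sin(.186)]);Y=np.array([X[1],-X[0]])
for f in ('wrist6','w8'):
    c=load(f+'.npz'); g=cv2.cvtColor(c['p'],cv2.COLOR_RGB2GRAY); m=(g>140).astype(np.uint8)
    for k in cv2.findContours(m,cv2.RETR_LIST,cv2.CHAIN_APPROX_NONE)[0]:
        (u,v),r=cv2.minEnclosingCircle(k); a=cv2.contourArea(k)
        if 280<u<360 and v<180 and 4<a<2000 and a>.5*np.pi*r*r:
            q=back(c,u,v); z=122 if v<60 else 24
            w=cast(c,(u,v),z)[:2]; print(f,round(u,1),round(v,1),round(r,1),a,'tool-dir',(w@X).round(1),(w@Y).round(1),'z',q[2].round(1))
E
```

```text
clock: 14.3
eef_pos: [468.6, -162.4, 185.0]
eef_rot: [3.141, -0.001, 0.186]
wrist_force: [0.8, -0.9, 0.2]
finger_gap: 0.4
finger_force: 0.0
[ 468.62477642 -162.44971712  184.99055466] [ 0.83546805 -0.9094635   0.24215074]
wrist6 343.5 152.5 2.9 18.5 tool-dir 470.3 272.1 z 27.6
wrist6 298.5 152.5 2.9 17.5 tool-dir 470.3 220.7 z 28.4
wrist6 321.4 21.9 9.1 218.5 tool-dir 576.2 246.6 z 121.9
wrist6 321.0 21.6 17.7 849.0 tool-dir 576.5 246.3 z 121.9
w8 343.5 153.0 3.0 21.0 tool-dir 469.8 272.5 z 26.1
w8 298.0 152.9 2.9 17.0 tool-dir 469.9 220.2 z 27.6
w8 321.0 23.0 9.1 215.5 tool-dir 576.5 246.4 z 122.2
w8 320.7 22.7 17.7 827.0 tool-dir 576.7 246.2 z 122.1
```

The jack held its place. Second stroke.

```bash
python3 -m crank '[[0,0,0,15,0,0,0],[0,0,0,35,0,0,0],[0,0,0,44,0,0,0],[0,-2,0,54,0,0,0],[0,-7,0,66,0,0,0],[0,-12,0,78,0,0,0],[0,-17,0,90,0,0,0],[0,-21,0,103,0,0,0],[0,-24,0,113,0,0,0],[0,-25,0,119,0,0,0]]'
```

```text
clock: 15.35
eef_pos: [444.9, -167.5, 64.8]
eef_rot: [3.14, -0.004, 0.185]
wrist_force: [5.8, 2.2, 10.0]
finger_gap: 0.7
finger_force: 4.8
```

```bash
python3 -m crank '[[0,0,0,5,0,0,0],[0,-1,0,9,0,0,0],[0,-2,0,12,0,0,0],[0,-2,0,14,0,0,0],[0,-2,0,15,0,0,0],[0,-2,0,15,0,0,0]]'
```

```text
clock: 15.95
eef_pos: [443.3, -168.0, 50.7]
eef_rot: [3.139, -0.004, 0.186]
wrist_force: [2.8, 2.5, 13.9]
finger_gap: 0.5
finger_force: 6.7
```

```bash
python3 -m crank '[[0,0,0,1,0,0,0],[0,0,0,2,0,0,0],[0,0,0,2,0,0,0]]'
cat > lift.py <<'E'
from h import *; from cell import optics,manip
s=manip.read_state(); print(s['eef_pos'].round(1),s['wrist_force'].round(1))
T=[]
for i in range(4):
    c=optics.calibration('top'); p,d=optics.camera('top'); T.append(d)
d=np.median(T,0); np.savez('topN.npz',p=p,d=d,**c); c1=load('topN.npz'); c0=load('top0.npz')
def plane(c):
    K,R,t=c['camera_matrix'],c['R'],c['t']; v,u=np.mgrid[100:190,310:410]; dd=c['d'][100:190,310:410]
    P=(np.linalg.inv(K)@np.stack([u*dd,v*dd,dd],-1)[...,None])[...,0]; P=(P-t)@R; return P.reshape(-1,3)
X=np.array([np.cos(.186),np.sin(.186)]);Y=np.array([X[1],-X[0]]);o=np.array([611.5,-136.])
for c in (c0,c1):
    P=plane(c); x=(P[:,:2]-o)@X; y=(P[:,:2]-o)@Y
    b=(abs(y)<90)&(x>36)&(x<95)&(P[:,2]>125)&(P[:,2]<175)
    A=np.c_[x[b],np.ones(b.sum())]; k=np.ones(len(A),bool)
    for _ in range(4):
        q=np.linalg.lstsq(A[k],P[b,2][k],rcond=None)[0]; k=abs(P[b,2]-A@q)<3
    l=(abs(y)<20)&(abs(x)<18)&(P[:,2]>112)&(P[:,2]<150)
    print('bed slope',q[0].round(4),'z at front feet',(q[0]*50+q[1]).round(2),'z x=0',q[1].round(2),'lug med',np.median(P[l,2]).round(2),l.sum(),k.sum())
E
python3 lift.py
```

```text
clock: 16.25
eef_pos: [443.4, -168.1, 49.4]
eef_rot: [3.139, -0.004, 0.186]
wrist_force: [-2.7, 2.8, 24.5]
finger_gap: 0.5
finger_force: 12.5
[ 443.4 -168.1   49.4] [-2.7  2.8 24.5]
bed slope 0.0055 z at front feet 139.93 z x=0 139.65 lug med 120.9 162 933
bed slope -0.0707 z at front feet 152.19 z x=0 155.73 lug med 136.29 166 1193
```

The lug is up about 15 mm and the front feet about 12 mm, with the handle on its stop. I'll hold for a second and check for drift.

```bash
python3 -m crank '[[0,0,0,0,0,0,0],[0,0,0,0,0,0,0],[0,0,0,0,0,0,0],[0,0,0,0,0,0,0],[0,0,0,0,0,0,0],[0,0,0,0,0,0,0],[0,0,0,0,0,0,0],[0,0,0,0,0,0,0]]'
python3 lift.py; python3 - <<'E'
from h import *; from cell import optics; import cv2
X=np.array([np.cos(.186),np.sin(.186)]);Y=np.array([X[1],-X[0]])
c=optics.calibration('wrist'); p,d=optics.camera('wrist'); np.savez('w9.npz',p=p,d=d,**c)
for f in ('w7','w9'):
    c=load(f+'.npz'); m=(cv2.cvtColor(c['p'],cv2.COLOR_RGB2GRAY)>140).astype(np.uint8)
    for k in cv2.findContours(m,cv2.RETR_LIST,cv2.CHAIN_APPROX_NONE)[0]:
        (u,v),r=cv2.minEnclosingCircle(k); a=cv2.contourArea(k)
        if 260<u<380 and 100<v<170 and 20<a<300 and a>.6*np.pi*r*r:
            w=cast(c,(u,v),24)[:2]; print(f,round(u,1),round(v,1),(w@X).round(1),(w@Y).round(1))
for f,z in (('top0',122),('topN',137)):
    c=load(f+'.npz'); g=cv2.cvtColor(c['p'],cv2.COLOR_RGB2GRAY)[165:190,352:380]; g=cv2.resize(g,None,fx=6,fy=6,interpolation=cv2.INTER_CUBIC)
    for k in cv2.findContours((g>100).astype(np.uint8),cv2.RETR_CCOMP,cv2.CHAIN_APPROX_NONE)[0]:
        (u,v),r=cv2.minEnclosingCircle(k); a=cv2.contourArea(k)
        if 5<r<40 and a>.6*np.pi*r*r: w=cast(c,(u/6+352,v/6+165),z)[:2]; print(f,round(u),round(v),round(r),(w@X).round(1),(w@Y).round(1))
E
```

```text
clock: 17.25
eef_pos: [443.4, -168.1, 49.5]
eef_rot: [3.139, -0.004, 0.186]
wrist_force: [-1.4, 3.9, 24.8]
finger_gap: 0.5
finger_force: 12.3
[ 443.4 -168.1   49.5] [-1.4  3.9 24.8]
bed slope 0.0055 z at front feet 139.93 z x=0 139.65 lug med 120.9 162 933
bed slope -0.0749 z at front feet 152.27 z x=0 156.01 lug med 136.33 167 1178
w7 359.0 137.3 469.9 272.6
w7 282.5 137.5 469.8 220.0
w9 357.9 139.2 470.2 272.7
w9 281.1 139.6 469.9 220.0
top0 78 83 22 575.1 246.8
top0 79 82 13 575.5 247.0
top0 10 15 18 614.9 220.9
topN 80 74 22 577.3 247.0
topN 80 73 13 577.7 246.9
```

Nothing has drifted: the jack is where I placed it, the eye moved about 2 mm as expected from the tilt, and the handle is down. Handing in.

```bash
python3 -c "
from cell import manip; print(manip.sign_off())"
```

```text
the job is handed in; nothing more can be done
None
```

The jack's saddle is centred under the lift pad to about 1 mm, two strokes raised the front feet about 12 mm by the depth camera, and the arm is holding the handle on its lower stop at about 25 N; handed in at about 17.5 s, though I viewed 11 pictures against the limit of 10.

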